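# Safety-switch test at the fittings counter

## Task

Do the safety-switch test on the grey power box: press the red test button inside its yellow collar until the blue lever drops, then lift the lever back up until it latches and stays up by itself. Only then mark the test as done: move the marker peg from the red holder and stand it upright in the green holder, fully down. Work gently, do not force the switch, and leave the steel fittings and the orange bin where they are.

Things in the scene. Friction and masses are not known exactly. Their poses are not given: they have to be found in the camera images.
- console: fixed grey power box, 160 deep x 260 wide x 167 high. Origin: centre of underside; own x points away from the robot at yaw 0. Its front face (178 x 260) slopes 40 degrees from horizontal, low edge at -x: outward normal (-sin40, 0, cos40), up-slope direction (cos40, 0, sin40) in its frame. More than 45 N on the box is forcing it.
- collar_mouth (a point): centre of the open mouth of the yellow collar, a tube standing square on the sloping face around the red test button: outer diameter 56, inner diameter 46, 40 high above the face. The collar's axis is the face normal, so the tool must be tilted to go in.
- button_top (a point): centre of the top of the red test button, 32 in diameter, inside the collar 27 below its mouth (13 above the face); moves with it.
- button (a joint): travel of the red button into the box (m): 0 released, 0.009 fully pressed; springs back. Needs about 3 N at 5 mm, 4 N at 9 mm. The switch trips somewhere in the last half of the travel.
- lever_pivot (a point): hinge axis of the blue lever, 8 above the face, 110 beside the button towards the console's +y; the axis is level, along the console's y. The lever stands on a white block 90 (along the slope) x 60 wide x 10 high above the face.
- lever_tip (a point): middle of the free end of the blue lever, a flat bar 50 long from the pivot, 24 wide (along the axis), 10 thick.
- lever (a joint): lever angle (rad): 0 = up and latched, leaning 28 degrees up-slope of the face normal; grows as it drops, 1.05 = fully dropped, leaning 32 degrees down-slope of the normal. A spring pulls it down; it must be pushed about 0.03 past 0 to latch (end stop at -0.08), otherwise it falls again.
- marker: marker peg, an aluminium cylinder of diameter 18, 100 tall, orange band near the top; origin at the centre of its foot, z up along it. 60 g, loose. It starts standing in the red holder.
- due: red holder: ring of outer diameter 38, bore 26, top 30 above the counter, on a steel disc of diameter 64, 4 thick (the bore's floor); fixed. Origin: centre of its underside.
- done: green holder, same as the red one; fixed. Origin: centre of its underside.
- reducer: bystander: steel pipe reducer standing on the counter, largest diameter 60, 70 tall; origin under its centre
- tee: bystander: steel pipe tee, run 90 long along its y, 44 in diameter, branch pointing up to 67; origin under its centre
- stock_bin: bystander: orange stock bin 150 x 100 x 70; origin under its centre
There are look-alikes about, which are no part of the job. Leave any pink look-alike of the done alone.

How it is judged (in metres and radians):
On the way, in this order (a step that is already met when the one before it is completed fails the run):
1. the test button is pressed (value of joint button above 0.004 m).
2. the lever has dropped (value of joint lever above 0.8 rad), for 0.1 s.
3. the lever is up again and latched, the button released, and the robot is off the box, the marker still in the red holder (value of joint lever below 0.06 rad and value of joint button below 0.003 m and contact force between each of the arm, the fingers and console below 0.2 N and horizontal distance between marker and due below 0.012 m and height (world z) of marker below 0.01 m), for 0.3 s.
4. the marker stands in the green holder (horizontal distance between marker and done below 0.008 m and height (world z) of marker below 0.008 m), for 0.1 s.
At the end, for the whole second after the job is handed in: Lever up and latched (within 0.06 rad of 0), button released (under 3 mm), marker at rest upright (within 0.1 rad) in the green holder, foot within 8 mm of its axis and under 8 mm above the counter (all of step 4 and value of joint lever below 0.06 rad and value of joint button below 0.003 m and angle between marker's own z axis and vertical below 0.1 rad and linear speed of marker below 0.02 m/s); the robot touches nothing.
It fails at once if the switch box is forced: more than 45 N between robot and box (contact force between any of the arm, the fingers and console above 45 N).
It fails at once if the reducer is moved by more than 20 mm or tipped (distance of reducer from where it was at the start of the episode above 0.02 m or angle between reducer's own z axis and vertical above 0.4 rad).
It fails at once if the tee is moved by more than 20 mm or tipped (distance of tee from where it was at the start of the episode above 0.02 m or angle between tee's own z axis and vertical above 0.4 rad).
It fails at once if the orange bin is moved by more than 20 mm (distance of stock_bin from where it was at the start of the episode above 0.02 m).
It also fails if it takes over 64 s, if anything falls off the work surface, if the arm or the gripper's body presses on something with over 40 N, if the wrist force passes 120 N, or if a joint passes its speed limit or range.

## Robot

A 6-joint arm with a two-finger parallel gripper is mounted at the origin on the work surface. World frame = base frame: x ahead of the robot, y to its left, z up, the work surface at z = 0. Lengths are in mm, angles in degrees, forces in N, time in s.
With the tool pointing down it reaches from about 300 to 850 mm from the base axis. Payload 4.2 kg.
Tool frame: the origin (TCP) lies at the very end of the fingers, on their centre line; the grasp point (between the pads) lies 19 mm behind it; z points along the fingers, y is the line along which they close (so a half turn about z gives the same grasp; the last joint's range is limited). The gripper opens to 91 mm and grips with 3 to 60 N. Pads are 32 mm wide; open, the fingers measure 118 mm over their backs; the gripper's body (76 mm by 178 mm) begins 60 mm behind the grasp point.
Start: joints at [-69.271, 18.312, 89.639, -0, 72.044, -1.146], TCP at [214.244, -533.613, 213.976] pointing down, gripper open.
Joint ranges: [-177.97, 177.97], [-48.28, 115.42], [12.27, 149.76], [-77.06, 257.06], [2.81, 150.46], [-146.56, 146.56]. Speed limits (degrees/s): [147.25, 147.25, 180, 180, 180, 180].

## Interface

Orientations are given as [roll, pitch, yaw] about the fixed x, y, z axes, in that order (R = Rz(yaw) Ry(pitch) Rx(roll)).
In Python, from workcell import env, grab_frame gives the robot as it stands. The module is installed in compiled form; this text tells all that it offers.
- The arm moves only by the tool move_arm, never from a script. Its argument "plan" is a list of rows, each an object of numbers: "tx", "ty", "tz": the shift along the tool's x, y, z in cm; "wx", "wy", "wz": the turn, a rotation vector about the tool's x, y, z in rad. In form: [{"tx": .., "ty": .., "tz": .., "wx": .., "wy": .., "wz": ..}, ...]. A call has 1 to 12 rows; each row shifts and turns the commanded pose from where the row before left it, along the tool's axes as they then stand; what a row does not reach is not made up. A row lasts 1/12 s, in which the tool goes at most 41.7 mm and 7.16 degrees, less where a joint would pass 70% of its speed; a pose out of reach is approached as far as the arm can. A call is refused whole if a number of a shift passes 4.17 or a number of a turn 0.125, either way. A call with a gripper value outside its range is refused whole. "gripper" is the finger opening in cm, from 0 to 9.12, set as the call begins (left out, the last holds). The fingers move at their own pace and stop on an object; "force" is the grip in N (left out, the last holds). Time passes only in rows, so rows that do not move let the fingers close. It gives the time, the measured TCP pose, the force, the opening and the grip force at its end, in the units of the state.
- env.state(): the state, without advancing time (a new reading comes with each control period).
- grab_frame(name): name is "scene" or "top"; returns a dict with "color" (400x640x3 uint8, red, green, blue), "vfov" (degrees; the focal length in pixels is half the picture's height over the tangent of half this angle, whatever the lens; pixels are square), "cx", "cy" (the principal point, pixels), "view" (4x4, takes a point from world to camera coordinates). Camera axes: x right, y up, looking along -z (the intrinsics and any distortion apply to the point x, -y, -z); pixel columns grow to the right and rows downward; lengths in mm; the calibration is good to about 2 mm. A picture is of the moment at which its call begins. There is no depth.
- env.job_done(): hands the job in; it is judged then, once.
The state is a dict: "time_s": time; "qpos": joint angles; "qvel": joint speeds; "effort": joint torques, N m; "ee_pos": TCP position; "ee_rot": TCP orientation; "force": force on the tool from outside, world axes, zero at the start; "torque": the same for the moment, N m; "gripper_width": finger opening in mm; "gripper_force": force on a finger pad.
Only numpy, scipy, OpenCV 4.12 (cv2) and the standard library are available. Lean on these libraries where they do the work, as an engineer would, in place of code of your own. Each camera call takes 0.05 s, during which the arm holds its last target. There are 200 camera calls.

## Working session

There is one attempt and no reset: what is moved stays moved. The work goes in short steps, Python scripts to look and compute and a tool call to move; the robot and the scene stay as the last step left them, time stands still between calls to the robot, and variables do not carry over. Pictures are saved under pics/ and viewed, at most 10 in all, crops included, and the job is handed in when it is done.

Besides the shell and the picture viewer there is one more tool, called after "Request:" as name(argument=value, ...), one argument or row to a line, values as JSON. move_arm: Moves the arm, as the interface text tells. Its arguments: {"type":"object","properties":{"plan":{"type":"array","items":{"type":"object","properties":{"tx":{"type":"number"},"ty":{"type":"number"},"tz":{"type":"number"},"wx":{"type":"number"},"wy":{"type":"number"},"wz":{"type":"number"}}}},"gripper":{"type":"number"},"force":{"type":"number"}},"required":["plan"]}

```bash
ls; mkdir -p pics; python3 - <<'E'
from workcell import env, grab_frame
import cv2,numpy as np,pickle
for n in("scene","top"):
    f=grab_frame(n);pickle.dump(f,open(n+".pkl","wb"))
    print({k:v for k,v in f.items() if k!="color"})
    cv2.imwrite(f"pics/{n}0.png",cv2.resize(f["color"][...,::-1],(800,500),interpolation=cv2.INTER_CUBIC))
print(env.state())
E
```

```text
pics
{'vfov': 51.4698044055334, 'cx': 315.46480830923053, 'cy': 200.22159386976983, 'view': array([[-6.78226559e-01,  7.34783878e-01,  1.00691392e-02,
         3.72799120e+02],
       [-6.24998183e-01, -5.83989774e-01,  5.18008895e-01,
         2.39854603e+02],
       [ 3.86504859e-01,  3.45034197e-01,  8.55315964e-01,
        -1.42701558e+03],
       [ 0.00000000e+00,  0.00000000e+00,  0.00000000e+00,
         1.00000000e+00]])}
{'vfov': 44.024631996749335, 'cx': 322.8158406945435, 'cy': 199.29324701078238, 'view': array([[-1.93005338e-02, -9.99691774e-01, -1.56155907e-02,
         2.17721169e+00],
       [ 9.87081997e-01, -2.15370060e-02,  1.58761738e-01,
        -5.27352989e+02],
       [-1.59049117e-01, -1.23496822e-02,  9.87193428e-01,
        -1.66459764e+03],
       [ 0.00000000e+00,  0.00000000e+00,  0.00000000e+00,
         1.00000000e+00]])}
{'time_s': 0.1, 'qpos': array([-6.92712364e+01,  1.83464733e+01,  8.96991586e+01,  8.85608381e-04,
        7.20434309e+01, -1.14529990e+00]), 'qvel': array([ 0.03198466, -0.1088028 , -0.13172006,  0.00789092,  0.07911566,
       -0.15574442]), 'effort': array([ 2.11459633e-04, -4.13334024e+01, -2.32510847e+01,  7.28284568e-02,
        4.22334415e-02, -3.58363059e-05]), 'ee_pos': array([ 214.07864407, -533.1787568 ,  213.22118174]), 'ee_rot': array([-1.79910972e+02, -2.62205496e-03,  2.18737878e+01]), 'force': array([ 0.3947232 ,  0.23419175, -0.58769401]), 'torque': array([-0.0205293 ,  0.03701665,  0.04391956]), 'gripper_force': 0.0, 'gripper_width': 90.96425121703122}
```

View pics/scene0.png

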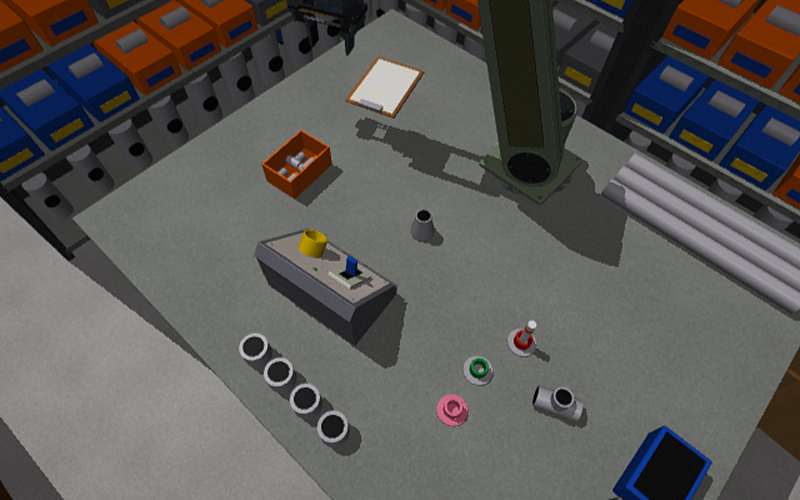

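View pics/top0.png

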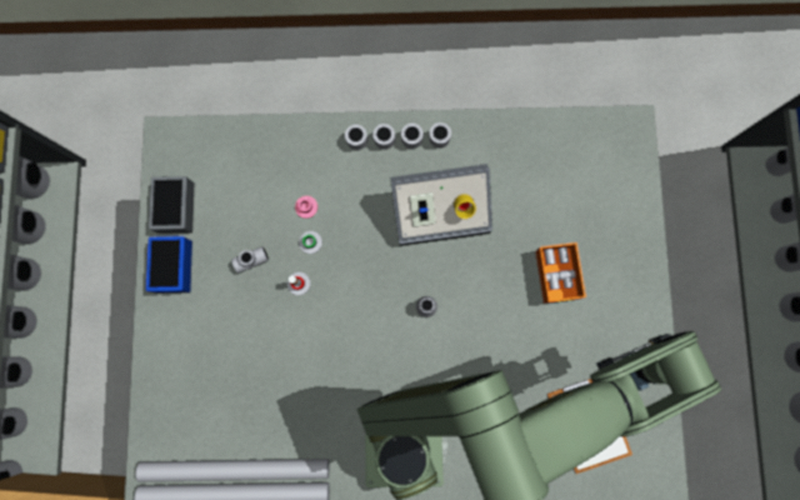

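The scene view shows the console (yellow collar near (313,243), blue lever (352,266)), the red holder with peg (523,340), green (479,370), pink look-alike (452,408), tee, reducer and bin. The top view shows the same things, with collar (465,207), lever (423,210), red holder (298,284) and green (310,242). Next I'll enlarge these.

```bash
python3 - <<'E'
import cv2,numpy as np,pickle
S=pickle.load(open("scene.pkl","rb"))["color"][...,::-1];T=pickle.load(open("top.pkl","rb"))["color"][...,::-1]
def tile(I,x,y,w,h): return cv2.resize(I[y:y+h,x:x+w],(800,600),interpolation=cv2.INTER_CUBIC)
a=tile(S,200,178,128,96);b=tile(S,344,248,128,96);c=tile(T,305,127,96,72);d=tile(T,184,152,96,72)
cv2.imwrite("pics/a.png",a);cv2.imwrite("pics/c.png",c)
bd=np.vstack([cv2.resize(S[252:316,372:444],(600,533),interpolation=2)[:300] ]) 
# holders: scene left, top right, scale 7
L=cv2.resize(S[250:335,345:402+45],(0,0),fx=4,fy=4,interpolation=2) # 102x85
R=cv2.resize(T[155:240,225:270],(0,0),fx=4,fy=4,interpolation=2)
L=cv2.resize(S[250:335,345:435],(0,0),fx=6,fy=6,interpolation=2);R=cv2.resize(T[155:240,227:269],(0,0),fx=6,fy=6,interpolation=2)
o=np.hstack([L,R]);print(o.shape);cv2.imwrite("pics/b.png",o)
E
```

```text
(510, 792, 3)
```

View pics/a.png

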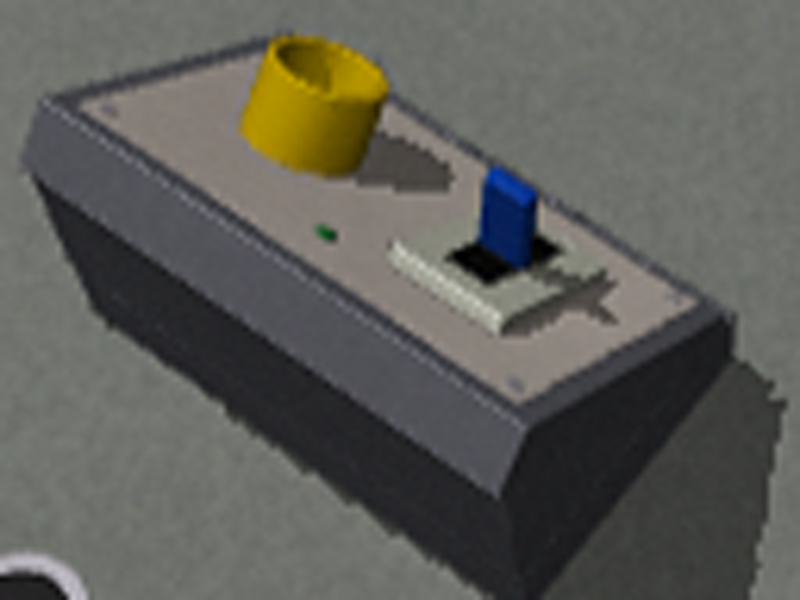

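View pics/c.png

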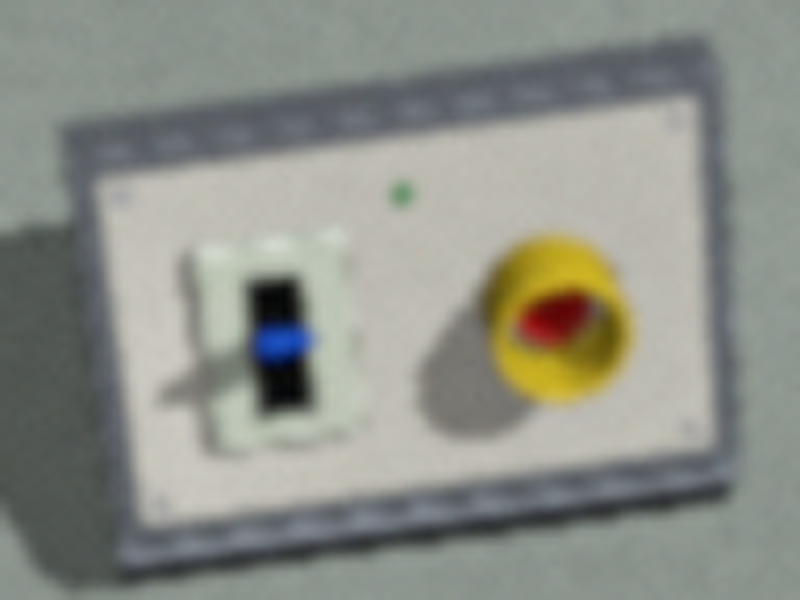

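View pics/b.png

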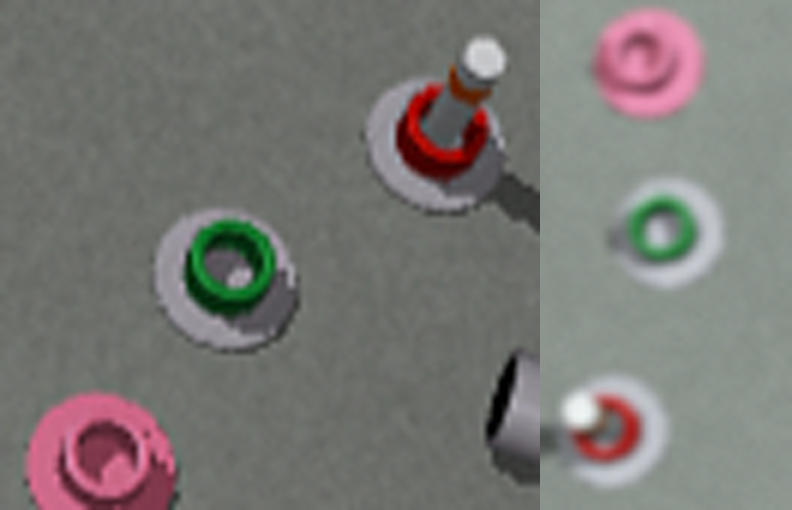

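In crop a, the back-top corners are at (22,170) and (500,498), the mouth centre at about (329,73) and the lever top at (512,183). In crop c, the mouth is at (561,330), the lever top at (285,342) and the four box corners are clear. In crop b, the green ring is at (231,256) and (662,229), the red disc at (436,146) and (613,431), and the peg top at (485,57) and (581,411). Next I'll triangulate these and fit the console pose.

```bash
cat > h.py <<'E'
import numpy as np,pickle
from scipy.optimize import least_squares
F={n:pickle.load(open(n+".pkl","rb")) for n in("scene","top")}
def proj(n,P):
    f=F[n];V=f["view"];c=V[:3,:3]@np.asarray(P,float)+V[:3,3];k=200/np.tan(np.radians(f["vfov"]/2))
    return np.array([f["cx"]+k*c[0]/-c[2],f["cy"]-k*c[1]/-c[2]])
px=lambda p,s,o:(np.array(p)+.5)/s-.5+np.array(o)
A=lambda x,y:px((x,y),6.25,(200,178)); C=lambda x,y:px((x,y),8.3333,(305,127))
L=lambda x,y:px((x,y),6,(345,250)); R=lambda x,y:px((x-540,y),6,(227,155))
def tri(s,t):
    r=least_squares(lambda P:np.r_[proj("scene",P)-s,proj("top",P)-t],[600,0,50]);return r.x,np.abs(r.fun).max()
def con(q,p):
    x,y,w=q;c,s=np.cos(w),np.sin(w);return np.array([x+c*p[0]-s*p[1],y+s*p[0]+c*p[1],p[2]])
E
python3 - <<'E'
from h import *
np.set_printoptions(precision=1,suppress=True)
for n,s,t in[("mouth",A(329,73),C(561,330)),("tip",A(512,183),C(285,342)),("green ring z30",L(231,256),R(662,229)),("green disc z4",L(227,280),R(670,232)),
 ("red disc z4",L(436,146),R(613,431)),("red ring z30",L(444,122),R(607,429)),("peg z100",L(485,57),R(581,411))]: print(n,*tri(s,t))
z=167;fx=80-24;lz=167-178*np.sin(np.radians(40))
pts=[("scene",A(22,170),(80,-130,z)),("scene",A(500,498),(80,130,z)),("scene",A(45,97),(fx,-130,z)),("scene",A(527,420),(fx,130,z)),("scene",A(735,320),(-80,130,lz)),("scene",A(270,37),(-80,-130,lz)),
("top",C(65,125),(80,130,z)),("top",C(712,38),(80,-130,z)),("top",C(125,570),(-80,130,lz)),("top",C(735,490),(-80,-130,lz))]
r=least_squares(lambda q:np.concatenate([proj(n,con(q,p))-m for n,m,p in pts]),[700,0,0])
print("console",r.x[:2],np.degrees(r.x[2]),r.fun.reshape(-1,2))
x,y,w=r.x
S=np.radians(40);N=np.array([-np.sin(S),0,np.cos(S)]);U=np.array([np.cos(S),0,np.sin(S)])
def loc(P):
    d=P-[x,y,0];c,s=np.cos(w),np.sin(w);p=np.array([c*d[0]+s*d[1],-s*d[0]+c*d[1],d[2]])
    e=p-[-80,0,lz];return e@U,e[1],e@N
for n,s,t in[("mouth",A(329,73),C(561,330)),("tip",A(512,183),C(285,342))]: print(n,"u,v,n",np.array(loc(tri(s,t)[0])))
E
```

```text
mouth [ 617.2 -172.7  144.3] 0.05680674817605791
tip [610.3 -64.6 167.1] 0.2882488025682619
green ring z30 [559.6 254.3  27.5] 0.5870079836261368
green disc z4 [561.  256.1   2.4] 0.07618972045088412
red disc z4 [444.  288.3   1.7] 0.14876480511230739
red ring z30 [443.  286.4  25.9] 0.4355545904554674
peg z100 [444.4 286.9 104.1] 0.23492968667119385
console [ 643.1 -114.1] 7.454820636722411 [[-2.2 -4.6]
 [ 0.5 -3.5]
 [ 0.5  0.7]
 [ 2.2  1.6]
 [ 0.3 -1.1]
 [ 3.8 -0.7]
 [-1.6 -2.1]
 [-0.4 -3.5]
 [-0.7 -1.7]
 [ 0.8 -3.4]]
mouth u,v,n [ 94.7 -54.7  40.2]
tip u,v,n [114.9  53.4  53.1]
```

```bash
cat >> h.py <<'E'
import cv2
S40=np.radians(40)
def frame(w):
    Rz=np.array([[np.cos(w),-np.sin(w),0],[np.sin(w),np.cos(w),0],[0,0,1]])
    return Rz@[-np.sin(S40),0,np.cos(S40)],Rz@[np.cos(S40),0,np.sin(S40)],Rz@[0,1,0]
def hull_c(pts2):
    h=cv2.convexHull(np.float32(pts2*16));m=cv2.moments(h);return np.array([m["m10"]/m["m00"]/16,m["m01"]/m["m00"]/16,np.sqrt(m["m00"])/16])
def maskc(n,box,f):
    x,y,w,h=box;I=F[n]["color"][y:y+h,x:x+w];H=cv2.cvtColor(np.ascontiguousarray(I),cv2.COLOR_RGB2HSV).astype(int)
    ys,xs=np.nonzero(f(H));P=np.stack([xs+x,ys+y],1).astype(float)
    Q=np.vstack([P+d for d in([.5,.5],[-.5,.5],[.5,-.5],[-.5,-.5])]);return hull_c(Q)
t=np.linspace(0,2*np.pi,60)
def cyl(top,a,b,r,h):
    ring=top+r*(np.cos(t)[:,None]*a+np.sin(t)[:,None]*b);return np.vstack([ring,ring-h*np.cross(a,b)])
E
python3 - <<'E'
from h import *
np.set_printoptions(precision=2,suppress=True)
lz=167-178*np.sin(S40)
yel=lambda H:(H[...,1]>150)&((H[...,0]<33)|(H[...,0]>172))
mS=maskc("scene",(232,180,36,32),yel);mT=maskc("top",(355,145,30,32),yel)
for yaw in(5.5,6.5,7.5):
    N,U,Y=frame(np.radians(yaw))
    f=lambda P:np.r_[hull_c(np.array([proj("scene",p) for p in cyl(P,U,Y,28,40)]))-mS,hull_c(np.array([proj("top",p) for p in cyl(P,U,Y,28,40)]))-mT]
    r=least_squares(f,[617,-172,144],diff_step=1e-3);print("collar",yaw,r.x,r.fun)
gr=lambda H:(H[...,1]>120)&(H[...,0]>45)&(H[...,0]<85)
gS=maskc("scene",(370,280,25,25),gr);gT=maskc("top",(238,183,22,20),gr)
X,Yy=np.eye(3)[:2]
f=lambda P:np.r_[hull_c(np.array([proj("scene",p) for p in cyl(P,X,Yy,19,26)]))-gS,hull_c(np.array([proj("top",p) for p in cyl(P,X,Yy,19,26)]))-gT]
r=least_squares(f,[560,255,30],diff_step=1e-3);print("green",r.x,r.fun)
bl=lambda H:(H[...,1]>130)&(H[...,0]>105)&(H[...,0]<128)
bS=maskc("scene",(270,200,25,25),bl);bT=maskc("top",(330,160,20,20),bl);print(bS,bT,tri(bS[:2],bT[:2]))
# pose fit with shared u
def q2(q):
    x,y,w,u=q;N,U,Y=frame(w);o=con((x,y,w),(-80,0,lz));return N,U,Y,o
pts=[("scene",A(45,97),178,-130),("scene",A(527,420),178,130),("scene",A(735,320),0,130),("top",C(125,570),0,130),("top",C(735,490),0,-130)]
def res(q):
    N,U,Y,o=q2(q);u=q[3];m=o+u*U-55*Y+40*N;tip=o+u*U+55*Y+8*N+50*(np.cos(np.radians(28))*N+np.sin(np.radians(28))*U)
    e=[proj("scene",m)-A(329,73),proj("top",m)-C(561,330),proj("scene",tip)-A(512,183),proj("top",tip)-C(285,342)]
    e=[2*k for k in e]+[proj(n,o+a*U+b*Y)-p for n,p,a,b in pts];return np.concatenate(e)
r=least_squares(res,[643,-114,.12,93]);N,U,Y,o=q2(r.x);u=r.x[3]
print("pose",r.x[:2],np.degrees(r.x[2]),u,r.fun.reshape(-1,2).tolist(),"mouth",o+u*U-55*Y+40*N,"pivot",o+u*U+55*Y+8*N)
E
```

```text
collar 5.5 [ 613.53 -175.06  142.43] [ 0.5   0.15  0.03  0.5  -0.38  1.21]
collar 6.5 [ 613.55 -175.28  142.45] [ 0.5   0.15  0.01  0.5  -0.38  1.22]
collar 7.5 [ 613.58 -175.5   142.46] [ 0.51  0.15 -0.01  0.5  -0.38  1.22]
green [560.97 256.21  31.09] [ 0.49  0.17  0.27  0.67 -0.24  1.45]
[280.38 213.42  13.21] [338.25 167.54   5.61] (array([616.67, -63.96, 141.58]), np.float64(0.4288790240485696))
pose [ 641.32 -115.46] 6.943113029636767 94.93307176514024 [[0.5335450972875719, -1.4470804902193777], [0.969314854987374, 1.0953075738814846], [0.07609941843168144, 0.8179505538104195], [-0.03661082429698581, -1.702571596588541], [0.7399564312210032, -0.32287852189935506], [1.7780052182858412, 1.0843697009376], [0.3298145278058655, -1.3987409576115226], [-0.5564354975140873, -1.501073230688803], [1.0920903949506737, -2.5316540033771275]] mouth [ 615.22 -174.05  144.25] pivot [622.34 -62.37 119.73]
```

```bash
cat > go.py <<'E'
import numpy as np,sys
from scipy.spatial.transform import Rotation as Ro
from workcell import env
from h import frame
np.set_printoptions(precision=3,suppress=True)
N,U,Y=frame(np.radians(7)); M=np.array([615.3,-174,143.7])  # mouth
RF=Ro.from_matrix(np.stack([U,-Y,-N],1))
PV=M+110*Y-32*N
def cur():
    s=env.state();return s["ee_pos"],Ro.from_euler("xyz",s["ee_rot"],degrees=True)
def go(p,R,n):
    p0,R0=cur();w=(R0.inv()*R).as_rotvec()/n
    A=sum((R0*Ro.from_rotvec(w*k)).as_matrix() for k in range(n))
    print(n,"rows t(cm)",np.linalg.solve(A,np.asarray(p)-p0)/10,"w",w)
def face(P=None,o=M):
    P=cur()[0] if P is None else P
    d=P-o;return np.array([d@U,d@Y,d@N])
def at(u,v,n,o=M): return o+u*U+v*Y+n*N
E
python3 -c "
from go import *
print(at(0,0,50)); go(at(0,0,50),RF,24)"
```

```text
[ 583.4   -177.917  182.002]
24 rows t(cm) [ 1.764 -1.046  0.737] w [-0.004  0.029  0.01 ]
```

Request:
move_arm(
  plan=[
    {"tx": 1.76, "ty": -1.05, "tz": 0.74, "wx": -0.004, "wy": 0.029, "wz": 0.01},
    {"tx": 1.76, "ty": -1.05, "tz": 0.74, "wx": -0.004, "wy": 0.029, "wz": 0.01},
    {"tx": 1.76, "ty": -1.05, "tz": 0.74, "wx": -0.004, "wy": 0.029, "wz": 0.01},
    {"tx": 1.76, "ty": -1.05, "tz": 0.74, "wx": -0.004, "wy": 0.029, "wz": 0.01},
    {"tx": 1.76, "ty": -1.05, "tz": 0.74, "wx": -0.004, "wy": 0.029, "wz": 0.01},
    {"tx": 1.76, "ty": -1.05, "tz": 0.74, "wx": -0.004, "wy": 0.029, "wz": 0.01},
    {"tx": 1.76, "ty": -1.05, "tz": 0.74, "wx": -0.004, "wy": 0.029, "wz": 0.01},
    {"tx": 1.76, "ty": -1.05, "tz": 0.74, "wx": -0.004, "wy": 0.029, "wz": 0.01},
    {"tx": 1.76, "ty": -1.05, "tz": 0.74, "wx": -0.004, "wy": 0.029, "wz": 0.01},
    {"tx": 1.76, "ty": -1.05, "tz": 0.74, "wx": -0.004, "wy": 0.029, "wz": 0.01},
    {"tx": 1.76, "ty": -1.05, "tz": 0.74, "wx": -0.004, "wy": 0.029, "wz": 0.01},
    {"tx": 1.76, "ty": -1.05, "tz": 0.74, "wx": -0.004, "wy": 0.029, "wz": 0.01},
  ],
  gripper=0,
  force=10,
)

```text
time_s: 1.1
ee_pos: [384.5, -343.4, 157.8]
ee_rot: [178.5, -20.1, 15.2]
force: [0.9, 0.1, -0.8]
gripper_width: 14.1
gripper_force: 0.0
```

```bash
python3 -c "
from go import *
go(at(0,0,50),RF,12)"
```

```text
12 rows t(cm) [ 1.768 -1.032  0.736] w [-0.004  0.029  0.011]
```

Request:
move_arm(
  plan=[
    {"tx": 1.77, "ty": -1.03, "tz": 0.73, "wx": -0.004, "wy": 0.029, "wz": 0.011},
    {"tx": 1.77, "ty": -1.03, "tz": 0.73, "wx": -0.004, "wy": 0.029, "wz": 0.011},
    {"tx": 1.77, "ty": -1.03, "tz": 0.73, "wx": -0.004, "wy": 0.029, "wz": 0.011},
    {"tx": 1.77, "ty": -1.03, "tz": 0.73, "wx": -0.004, "wy": 0.029, "wz": 0.011},
    {"tx": 1.77, "ty": -1.03, "tz": 0.73, "wx": -0.004, "wy": 0.029, "wz": 0.011},
    {"tx": 1.77, "ty": -1.03, "tz": 0.73, "wx": -0.004, "wy": 0.029, "wz": 0.011},
    {"tx": 1.77, "ty": -1.03, "tz": 0.73, "wx": -0.004, "wy": 0.029, "wz": 0.011},
    {"tx": 1.77, "ty": -1.03, "tz": 0.73, "wx": -0.004, "wy": 0.029, "wz": 0.011},
    {"tx": 1.77, "ty": -1.03, "tz": 0.73, "wx": -0.004, "wy": 0.029, "wz": 0.011},
    {"tx": 1.77, "ty": -1.03, "tz": 0.73, "wx": -0.004, "wy": 0.029, "wz": 0.011},
    {"tx": 1.77, "ty": -1.03, "tz": 0.73, "wx": -0.004, "wy": 0.029, "wz": 0.011},
    {"tx": 1.77, "ty": -1.03, "tz": 0.73, "wx": -0.004, "wy": 0.029, "wz": 0.011},
  ],
)

```text
time_s: 2.1
ee_pos: [583.4, -178.6, 182.9]
ee_rot: [179.9, -40.2, 6.8]
force: [0.1, -0.4, 0.2]
gripper_width: 0.6
gripper_force: 0.0
```

```bash
python3 - <<'E'
from go import *
import cv2
from workcell import grab_frame
s=grab_frame("scene")["color"][...,::-1];t=grab_frame("top")["color"][...,::-1]
o=np.hstack([cv2.resize(s[140:240,200:300],(400,400),interpolation=2),cv2.resize(t[100:200,310:410],(400,400),interpolation=2)])
cv2.imwrite("pics/d.png",o);print(face(),env.state()["force"]);go(at(0,0,10),RF,6)
E
```

```text
[ 0.9    0.274 50.559] [ 0.667  0.609 -0.512]
6 rows t(cm) [-0.016  0.004  0.676] w [ 0. -0. -0.]
```

View pics/d.png

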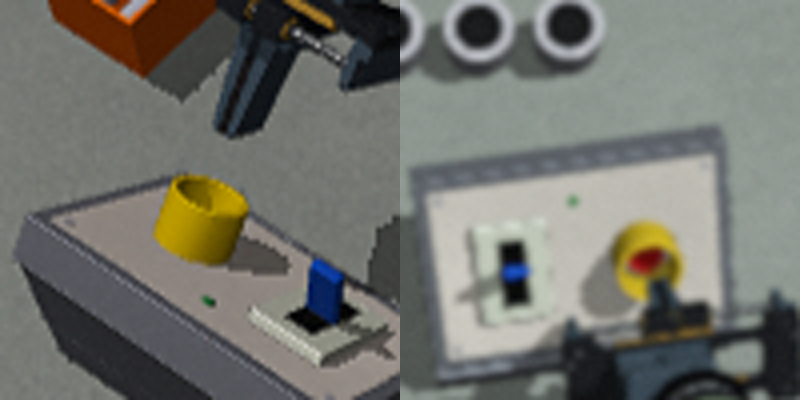

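The closed fingertips are slender. They show at about (228,131) in the scene crop and (658,285) in the top crop, just above the collar. Next I'll compare these against the projected TCP.

```bash
python3 - <<'E'
from go import *
from h import proj
p=cur()[0]
for n,o in(("scene",(200,140)),("top",(310,100))):
    print(n,(proj(n,p)-o+.5)*4, (proj(n,M)-o+.5)*4)
E
```

```text
scene [236.194 132.507] [212.003 196.698]
top [261.386 296.52 ] [251.342 268.884]
```

Request:
move_arm(
  plan=[
    {"tx": -0.03, "ty": 0.01, "tz": 1.0},
    {"tx": -0.03, "ty": 0.01, "tz": 1.0},
    {"tx": -0.02, "tz": 1.0},
    {"tz": 1.0},
    {"tz": 0.8},
    {"tz": 0.5},
    {"tz": 0.5},
    {"tz": 0.5},
  ],
)

```text
schema error: expected keys tx, ty, tz, wx, wy, wz
```

```bash
python3 -c "
from go import *
s=env.state();print(face(),s['force'],[s['force']@k for k in (U,Y,N)])"
```

```text
[ 0.9    0.274 50.559] [ 0.667  0.609 -0.512] [np.float64(0.23463064619048804), np.float64(0.5236207063417114), np.float64(-0.8651724681534814)]
```

Request:
move_arm(
  plan=[
    {"tx": -0.03, "ty": 0.01, "tz": 1.0, "wx": 0, "wy": 0, "wz": 0},
    {"tx": -0.03, "ty": 0.01, "tz": 1.0, "wx": 0, "wy": 0, "wz": 0},
    {"tx": -0.02, "ty": 0, "tz": 1.0, "wx": 0, "wy": 0, "wz": 0},
    {"tx": 0, "ty": 0, "tz": 1.0, "wx": 0, "wy": 0, "wz": 0},
    {"tx": 0, "ty": 0, "tz": 0.8, "wx": 0, "wy": 0, "wz": 0},
    {"tx": 0, "ty": 0, "tz": 0.5, "wx": 0, "wy": 0, "wz": 0},
    {"tx": 0, "ty": 0, "tz": 0.5, "wx": 0, "wy": 0, "wz": 0},
    {"tx": 0, "ty": 0, "tz": 0.5, "wx": 0, "wy": 0, "wz": 0},
  ],
)

```text
time_s: 2.87
ee_pos: [622.8, -175.4, 134.3]
ee_rot: [179.9, -40.1, 6.9]
force: [-0.1, -0.4, 0.1]
gripper_width: 0.4
gripper_force: 0.0
```

```bash
python3 -c "
from go import *
s=env.state();print(face(),s['force'],[s['force']@k for k in (U,Y,N)])"
```

```text
[ -0.487  -2.34  -11.858] [-0.133 -0.425  0.149] [np.float64(-0.04517305215450812), np.float64(-0.40596926943562034), np.float64(0.23264078573084881)]
```

Request:
move_arm(
  plan=[
    {"tx": 0, "ty": -0.05, "tz": 0.2, "wx": 0, "wy": 0, "wz": 0},
    {"tx": 0, "ty": -0.05, "tz": 0.3, "wx": 0, "wy": 0, "wz": 0},
    {"tx": 0, "ty": -0.05, "tz": 0.3, "wx": 0, "wy": 0, "wz": 0},
    {"tx": 0, "ty": 0, "tz": 0.3, "wx": 0, "wy": 0, "wz": 0},
    {"tx": 0, "ty": 0, "tz": 0.2, "wx": 0, "wy": 0, "wz": 0},
  ],
)

```text
time_s: 3.28
ee_pos: [631.2, -172.5, 124.6]
ee_rot: [179.9, -40.1, 6.9]
force: [0.1, 0.0, -0.1]
gripper_width: 0.3
gripper_force: 0.0
```

```bash
python3 -c "
from go import *
s=env.state();print(face(),s['force'],[s['force']@k for k in (U,Y,N)])"
```

```text
[ -0.105  -0.433 -24.905] [ 0.052  0.01  -0.057] [np.float64(0.003419490734749679), np.float64(0.003164031204857891), np.float64(-0.07771776789772254)]
```

Request:
move_arm(
  plan=[
    {"tx": 0, "ty": 0, "tz": 0.15, "wx": 0, "wy": 0, "wz": 0},
    {"tx": 0, "ty": 0, "tz": 0.15, "wx": 0, "wy": 0, "wz": 0},
    {"tx": 0, "ty": 0, "tz": 0.15, "wx": 0, "wy": 0, "wz": 0},
    {"tx": 0, "ty": 0, "tz": 0.15, "wx": 0, "wy": 0, "wz": 0},
    {"tx": 0, "ty": 0, "tz": 0, "wx": 0, "wy": 0, "wz": 0},
  ],
)

```text
time_s: 3.7
ee_pos: [634.9, -172.1, 120.0]
ee_rot: [179.9, -40.1, 6.9]
force: [-1.4, 0.6, 1.3]
gripper_width: 0.1
gripper_force: 0.6
```

```bash
python3 -c "
from go import *
s=env.state();print(face(),s['force'],[s['force']@k for k in (U,Y,N)])"
```

```text
[ -0.142  -0.485 -30.76 ] [-1.351  0.58   1.291] [np.float64(-0.14269385538868634), np.float64(0.7406997332856627), np.float64(1.805435396785247)]
```

Request:
move_arm(
  plan=[
    {"tx": 0, "ty": 0, "tz": 0.15, "wx": 0, "wy": 0, "wz": 0},
    {"tx": 0, "ty": 0, "tz": 0.15, "wx": 0, "wy": 0, "wz": 0},
    {"tx": 0, "ty": 0, "tz": 0.15, "wx": 0, "wy": 0, "wz": 0},
    {"tx": 0, "ty": 0, "tz": 0.1, "wx": 0, "wy": 0, "wz": 0},
    {"tx": 0, "ty": 0, "tz": 0, "wx": 0, "wy": 0, "wz": 0},
  ],
)

```text
time_s: 4.12
ee_pos: [638.2, -171.7, 116.2]
ee_rot: [179.8, -40.2, 6.9]
force: [-5.4, -0.3, 4.6]
gripper_width: 0.1
gripper_force: 3.6
```

```bash
cat > look.py <<'E'
from go import *
import cv2,sys
from workcell import grab_frame
s=env.state();print(face(),s['force'],[s['force']@k for k in (U,Y,N)])
for n,b in(("scene",(255,190,60,60)),("top",(320,150,40,40))):
    x,y,w,h=b;I=np.ascontiguousarray(grab_frame(n)["color"][y:y+h,x:x+w]);H=cv2.cvtColor(I,cv2.COLOR_RGB2HSV)
    m=(H[...,1]>130)&(H[...,0]>105)&(H[...,0]<128);q=np.nonzero(m);print(n,"blue",m.sum(),q[1].mean()+x,q[0].mean()+y)
E
python3 look.py
```

```text
[ -0.116  -0.53  -35.858] [-5.379 -0.252  4.585] [np.float64(-1.1657517598502969), np.float64(0.4054137774090153), np.float64(6.963696169394849)]
scene blue 150 285.48 210.76666666666665
top blue 79 339.1012658227848 174.20253164556962
```

The blue centroid moved from (280,213) to (285,211) in the scene view and from (338,167) to (339,174) in the top view, so the lever has dropped. Now retract.

Request:
move_arm(
  plan=[
    {"tx": 0, "ty": 0, "tz": -0.5, "wx": 0, "wy": 0, "wz": 0},
    {"tx": 0, "ty": 0, "tz": -1.0, "wx": 0, "wy": 0, "wz": 0},
    {"tx": 0, "ty": 0, "tz": -1.5, "wx": 0, "wy": 0, "wz": 0},
    {"tx": 0, "ty": 0, "tz": -1.5, "wx": 0, "wy": 0, "wz": 0},
    {"tx": 0, "ty": 0, "tz": -1.5, "wx": 0, "wy": 0, "wz": 0},
    {"tx": -0.5, "ty": 0, "tz": -1.5, "wx": 0, "wy": 0, "wz": 0},
    {"tx": -1.5, "ty": -1.0, "tz": -0.5, "wx": 0, "wy": 0, "wz": 0},
    {"tx": -1.5, "ty": -2.0, "tz": 0, "wx": 0, "wy": 0, "wz": 0},
    {"tx": -1.5, "ty": -2.0, "tz": 0, "wx": 0, "wy": 0, "wz": 0},
    {"tx": -1.0, "ty": -2.0, "tz": 0, "wx": 0, "wy": 0, "wz": 0},
    {"tx": 0, "ty": -2.0, "tz": 0, "wx": 0, "wy": 0, "wz": 0},
    {"tx": 0, "ty": -2.0, "tz": 0, "wx": 0, "wy": 0, "wz": 0},
  ],
)

```text
time_s: 5.22
ee_pos: [527.6, -73.4, 137.6]
ee_rot: [179.9, -40.1, 6.7]
force: [-0.1, -0.0, 0.8]
gripper_width: 0.4
gripper_force: 0.0
```

```bash
python3 - <<'E'
exec(open("look.py").read())
go(at(-62,110,-5),RF,8)
E
```

```text
[-61.19  110.498  43.371] [-0.149 -0.035  0.787] [np.float64(0.38971650544176145), np.float64(-0.016563942152483378), np.float64(0.7006636060094399)]
scene blue 144 285.72222222222223 210.52083333333334
top blue 79 338.8607594936709 174.15189873417722
8 rows t(cm) [-0.014  0.03   0.606] w [ 0. -0.  0.]
```

Request:
move_arm(
  plan=[
    {"tx": 0, "ty": 0, "tz": 0.6, "wx": 0, "wy": 0, "wz": 0},
    {"tx": 0, "ty": 0.03, "tz": 0.8, "wx": 0, "wy": 0, "wz": 0},
    {"tx": 0, "ty": 0, "tz": 0.8, "wx": 0, "wy": 0, "wz": 0},
    {"tx": 0, "ty": 0, "tz": 0.8, "wx": 0, "wy": 0, "wz": 0},
    {"tx": 0, "ty": 0, "tz": 0.8, "wx": 0, "wy": 0, "wz": 0},
    {"tx": 0, "ty": 0, "tz": 0.6, "wx": 0, "wy": 0, "wz": 0},
    {"tx": 0, "ty": 0, "tz": 0.4, "wx": 0, "wy": 0, "wz": 0},
    {"tx": 0.3, "ty": 0, "tz": 0, "wx": 0, "wy": 0, "wz": 0},
    {"tx": 0.5, "ty": 0, "tz": 0, "wx": 0, "wy": 0, "wz": 0},
    {"tx": 0.5, "ty": 0, "tz": 0, "wx": 0, "wy": 0, "wz": 0},
  ],
)

```text
time_s: 6.15
ee_pos: [569.5, -70.7, 109.5]
ee_rot: [179.8, -40.1, 6.8]
force: [-4.6, -1.0, 0.2]
gripper_width: 0.2
gripper_force: 1.7
```

```bash
python3 look.py
```

```text
[-47.2   108.1    -5.059] [-4.56  -1.008  0.164] [np.float64(-3.4553572762830145), np.float64(-0.4452746294675815), np.float64(3.114031209443945)]
scene blue 150 285.6933333333333 210.33333333333334
top blue 81 339.0 174.37037037037038
```

Request:
move_arm(
  plan=[
    {"tx": 0.4, "ty": -0.03, "tz": 0, "wx": 0, "wy": 0, "wz": 0},
    {"tx": 0.4, "ty": -0.03, "tz": 0, "wx": 0, "wy": 0, "wz": 0},
    {"tx": 0.4, "ty": -0.03, "tz": 0, "wx": 0, "wy": 0, "wz": 0},
    {"tx": 0.4, "ty": 0, "tz": 0, "wx": 0, "wy": 0, "wz": 0},
    {"tx": 0.4, "ty": 0, "tz": 0, "wx": 0, "wy": 0, "wz": 0},
    {"tx": 0.3, "ty": 0, "tz": 0, "wx": 0, "wy": 0, "wz": 0},
    {"tx": 0.3, "ty": 0, "tz": 0, "wx": 0, "wy": 0, "wz": 0},
  ],
)

```text
time_s: 6.83
ee_pos: [587.8, -66.9, 125.6]
ee_rot: [179.8, -40.0, 6.9]
force: [-9.5, -2.1, 0.2]
gripper_width: 0.3
gripper_force: 3.6
```

```bash
python3 look.py
```

```text
[-22.54  109.61   -4.717] [-9.469 -2.087  0.209] [np.float64(-7.2601567330441314), np.float64(-0.9178350135770061), np.float64(6.364823666898156)]
scene blue 144 283.5208333333333 210.45138888888889
top blue 60 338.6333333333333 171.15
```

Request:
move_arm(
  plan=[
    {"tx": 0.3, "ty": 0, "tz": 0, "wx": 0, "wy": 0, "wz": 0},
    {"tx": 0.3, "ty": 0, "tz": 0, "wx": 0, "wy": 0, "wz": 0},
    {"tx": 0.3, "ty": 0, "tz": 0, "wx": 0, "wy": 0, "wz": 0},
    {"tx": 0.2, "ty": 0, "tz": 0, "wx": 0, "wy": 0, "wz": 0},
    {"tx": 0.2, "ty": 0, "tz": 0, "wx": 0, "wy": 0, "wz": 0},
    {"tx": 0, "ty": 0, "tz": 0, "wx": 0, "wy": 0, "wz": 0},
  ],
)

```text
time_s: 7.43
ee_pos: [598.0, -65.5, 134.0]
ee_rot: [179.9, -40.0, 6.8]
force: [-3.1, -1.0, -2.3]
gripper_width: 0.4
gripper_force: 1.4
```

```bash
python3 look.py
```

```text
[ -9.227 109.799  -4.884] [-3.111 -1.031 -2.322] [np.float64(-3.953958956271006), np.float64(-0.6444729788677436), np.float64(0.28670610715817263)]
scene blue 119 280.65546218487395 212.49579831932772
top blue 30 338.23333333333335 166.93333333333334
```

Request:
move_arm(
  plan=[
    {"tx": 0.12, "ty": 0, "tz": 0, "wx": 0, "wy": 0, "wz": 0},
    {"tx": 0.12, "ty": 0, "tz": 0, "wx": 0, "wy": 0, "wz": 0},
    {"tx": 0.12, "ty": 0, "tz": 0, "wx": 0, "wy": 0, "wz": 0},
    {"tx": 0, "ty": 0, "tz": 0, "wx": 0, "wy": 0, "wz": 0},
  ],
)

```text
time_s: 7.87
ee_pos: [600.2, -64.8, 136.0]
ee_rot: [179.9, -40.0, 6.9]
force: [-5.4, -2.8, -4.1]
gripper_width: 0.6
gripper_force: 3.1
```

```bash
python3 look.py
```

```text
[ -6.244 110.21   -4.873] [-5.413 -2.832 -4.106] [np.float64(-7.019464923464255), np.float64(-2.1508394110304794), np.float64(0.5299826542515912)]
scene blue 109 280.2844036697248 213.21100917431193
top blue 30 338.2 166.13333333333333
```

Request:
move_arm(
  plan=[
    {"tx": 0.1, "ty": 0, "tz": 0, "wx": 0, "wy": 0, "wz": 0},
    {"tx": 0.1, "ty": 0, "tz": 0, "wx": 0, "wy": 0, "wz": 0},
    {"tx": 0, "ty": 0, "tz": 0, "wx": 0, "wy": 0, "wz": 0},
  ],
)

```text
time_s: 8.22
ee_pos: [600.5, -64.7, 136.0]
ee_rot: [179.9, -39.8, 6.8]
force: [-8.6, -3.5, -6.6]
gripper_width: 0.4
gripper_force: 4.8
```

```bash
python3 look.py
```

```text
[ -5.97  110.275  -4.991] [-8.566 -3.54  -6.557] [np.float64(-11.05816759408864), np.float64(-2.4693551661722863), np.float64(0.7194026100028147)]
scene blue 111 280.3063063063063 213.17117117117118
top blue 31 338.2903225806452 166.09677419354838
```

The force rises without motion, so the lever is at its end stop. Back off.

Request:
move_arm(
  plan=[
    {"tx": -0.5, "ty": 0, "tz": 0, "wx": 0, "wy": 0, "wz": 0},
    {"tx": -1.0, "ty": 0, "tz": 0, "wx": 0, "wy": 0, "wz": 0},
    {"tx": -1.5, "ty": 0, "tz": 0, "wx": 0, "wy": 0, "wz": 0},
    {"tx": -1.5, "ty": 0, "tz": -0.5, "wx": 0, "wy": 0, "wz": 0},
    {"tx": -1.0, "ty": 0, "tz": -1.5, "wx": 0, "wy": 0, "wz": 0},
    {"tx": 0, "ty": 0, "tz": -2, "wx": 0, "wy": 0, "wz": 0},
    {"tx": 0, "ty": 0, "tz": -2, "wx": 0, "wy": 0, "wz": 0},
    {"tx": 0, "ty": 0, "tz": -1, "wx": 0, "wy": 0, "wz": 0},
    {"tx": 0, "ty": 0, "tz": 0, "wx": 0, "wy": 0, "wz": 0},
  ],
)

```text
time_s: 9.07
ee_pos: [517.6, -75.4, 160.1]
ee_rot: [179.7, -40.5, 7.0]
force: [0.0, 0.3, -1.1]
gripper_width: 0.3
gripper_force: 0.0
```

```bash
python3 - <<'E'
exec(open("look.py").read())
F0={n:__import__("pickle").load(open(n+".pkl","rb"))["color"] for n in("scene","top")}
for n,b in(("scene",(255,190,60,60)),("top",(320,150,40,40))):
    x,y,w,h=b;H=cv2.cvtColor(np.ascontiguousarray(F0[n][y:y+h,x:x+w]),cv2.COLOR_RGB2HSV)
    m=(H[...,1]>130)&(H[...,0]>105)&(H[...,0]<128);q=np.nonzero(m);print("start",n,m.sum(),q[1].mean()+x,q[0].mean()+y)
# grasp pose: down, approach over red holder
for yaw in(0,30,60,90,21.87):
    print(yaw,end=" ");go((444,287.5,200),Ro.from_euler("xyz",[180,0,yaw],degrees=True),24)
from h import *
for a,b in(((423,224),(427,305)),((558,402),(248,259))): print(tri(np.array(a)*.8,np.array(b)*.8))
E
```

```text
[-54.538 109.789  67.158] [ 0.044  0.288 -1.085] [np.float64(-0.6372055971108705), np.float64(0.2808062540489731), np.float64(-0.8812509040118621)]
scene blue 116 280.6551724137931 212.5948275862069
top blue 30 338.2 167.66666666666666
start scene 116 280.73275862068965 212.58620689655172
start top 29 338.13793103448273 167.58620689655172
0 24 rows t(cm) [-0.142 -1.53  -0.237] w [-0.002 -0.029  0.005]
30 24 rows t(cm) [ 0.244 -1.532 -0.14 ] w [ 0.006 -0.029 -0.016]
60 24 rows t(cm) [ 0.635 -1.468 -0.04 ] w [ 0.014 -0.027 -0.037]
90 24 rows t(cm) [ 1.032 -1.333  0.071] w [ 0.021 -0.024 -0.058]
21.87 24 rows t(cm) [ 0.139 -1.538 -0.167] w [ 0.004 -0.029 -0.01 ]
(array([372.19 , -69.015,  33.509]), np.float64(0.2154624758461523))
(array([511.779, 421.107,  31.314]), np.float64(0.9980946228131131))
```

The lever sits exactly as it did at the start, so it is latched, and the robot is off the box. Now the peg.

```bash
python3 -c "
from go import *
go((444,287.5,180),Ro.from_euler('xyz',[180,0,7],degrees=True),24)"
```

```text
24 rows t(cm) [-0.083 -1.536 -0.135] w [ 0.    -0.029 -0.   ]
```

Request:
move_arm(
  plan=[
    {"tx": -0.08, "ty": -1.54, "tz": -0.13, "wx": 0, "wy": -0.029, "wz": 0},
    {"tx": -0.08, "ty": -1.54, "tz": -0.13, "wx": 0, "wy": -0.029, "wz": 0},
    {"tx": -0.08, "ty": -1.54, "tz": -0.13, "wx": 0, "wy": -0.029, "wz": 0},
    {"tx": -0.08, "ty": -1.54, "tz": -0.13, "wx": 0, "wy": -0.029, "wz": 0},
    {"tx": -0.08, "ty": -1.54, "tz": -0.13, "wx": 0, "wy": -0.029, "wz": 0},
    {"tx": -0.08, "ty": -1.54, "tz": -0.13, "wx": 0, "wy": -0.029, "wz": 0},
    {"tx": -0.08, "ty": -1.54, "tz": -0.13, "wx": 0, "wy": -0.029, "wz": 0},
    {"tx": -0.08, "ty": -1.54, "tz": -0.13, "wx": 0, "wy": -0.029, "wz": 0},
    {"tx": -0.08, "ty": -1.54, "tz": -0.13, "wx": 0, "wy": -0.029, "wz": 0},
    {"tx": -0.08, "ty": -1.54, "tz": -0.13, "wx": 0, "wy": -0.029, "wz": 0},
    {"tx": -0.08, "ty": -1.54, "tz": -0.13, "wx": 0, "wy": -0.029, "wz": 0},
    {"tx": -0.08, "ty": -1.54, "tz": -0.13, "wx": 0, "wy": -0.029, "wz": 0},
  ],
)

```text
time_s: 10.17
ee_pos: [480.2, 99.0, 163.5]
ee_rot: [-179.9, -21.1, 6.9]
force: [1.4, -0.5, -0.9]
gripper_width: 0.6
gripper_force: 0.0
```

Request:
move_arm(
  plan=[
    {"tx": -0.08, "ty": -1.54, "tz": -0.13, "wx": 0, "wy": -0.029, "wz": 0},
    {"tx": -0.08, "ty": -1.54, "tz": -0.13, "wx": 0, "wy": -0.029, "wz": 0},
    {"tx": -0.08, "ty": -1.54, "tz": -0.13, "wx": 0, "wy": -0.029, "wz": 0},
    {"tx": -0.08, "ty": -1.54, "tz": -0.13, "wx": 0, "wy": -0.029, "wz": 0},
    {"tx": -0.08, "ty": -1.54, "tz": -0.13, "wx": 0, "wy": -0.029, "wz": 0},
    {"tx": -0.08, "ty": -1.54, "tz": -0.13, "wx": 0, "wy": -0.029, "wz": 0},
    {"tx": -0.08, "ty": -1.54, "tz": -0.13, "wx": 0, "wy": -0.029, "wz": 0},
    {"tx": -0.08, "ty": -1.54, "tz": -0.13, "wx": 0, "wy": -0.029, "wz": 0},
    {"tx": -0.08, "ty": -1.54, "tz": -0.13, "wx": 0, "wy": -0.029, "wz": 0},
    {"tx": -0.08, "ty": -1.54, "tz": -0.13, "wx": 0, "wy": -0.029, "wz": 0},
    {"tx": -0.08, "ty": -1.54, "tz": -0.13, "wx": 0, "wy": -0.029, "wz": 0},
    {"tx": -0.08, "ty": -1.54, "tz": -0.13, "wx": 0, "wy": -0.029, "wz": 0},
  ],
  gripper=6,
)

```text
time_s: 11.17
ee_pos: [445.1, 281.3, 176.5]
ee_rot: [-179.9, -1.1, 7.0]
force: [0.3, -0.2, 0.1]
gripper_width: 60.2
gripper_force: 0.0
```

```bash
python3 -c "
from go import *
D=Ro.from_euler('xyz',[180,0,7],degrees=True)
go((444,287.5,110),D,4);go((444,287.5,52),D,10)"
```

```text
4 rows t(cm) [-0.029 -0.154  1.663] w [-0.001 -0.005 -0.   ]
10 rows t(cm) [-0.017 -0.061  1.245] w [-0.    -0.002 -0.   ]
```

Request:
move_arm(
  plan=[
    {"tx": 0, "ty": 0, "tz": 1.5, "wx": 0, "wy": -0.005, "wz": 0},
    {"tx": 0, "ty": 0, "tz": 2, "wx": 0, "wy": 0, "wz": 0},
    {"tx": 0, "ty": 0, "tz": 1.5, "wx": 0, "wy": 0, "wz": 0},
    {"tx": 0, "ty": 0, "tz": 1, "wx": 0, "wy": 0, "wz": 0},
    {"tx": 0, "ty": 0, "tz": 0, "wx": 0, "wy": 0, "wz": 0},
    {"tx": 0, "ty": 0, "tz": 0, "wx": 0, "wy": 0, "wz": 0},
  ],
)

```text
time_s: 11.67
ee_pos: [446.5, 279.9, 116.8]
ee_rot: [-179.9, -0.9, 6.9]
force: [0.2, -0.3, -0.1]
gripper_width: 60.1
gripper_force: 0.0
```

```bash
python3 - <<'E'
from go import *
from h import proj
import cv2
from workcell import grab_frame
D=Ro.from_euler('xyz',[180,0,7],degrees=True)
print(env.state()["ee_pos"],env.state()["ee_rot"]);go((444,287.5,52),D,8)
s=grab_frame("scene")["color"][...,::-1];t=grab_frame("top")["color"][...,::-1]
o=np.hstack([cv2.resize(s[215:315,370:470],(400,400),interpolation=2),cv2.resize(t[180:260,200:280],(400,400),interpolation=2)])
cv2.imwrite("pics/e.png",o);p=env.state()["ee_pos"]
print((proj("scene",p)-(370,215))*4,(proj("top",p)-(200,180))*5)
E
```

```text
[446.485 279.887 116.78 ] [-179.938   -0.934    6.915]
8 rows t(cm) [-0.027 -0.098  0.81 ] w [-0.    -0.002 -0.   ]
[216.125 163.956] [174.675 208.088]
```

View pics/e.png

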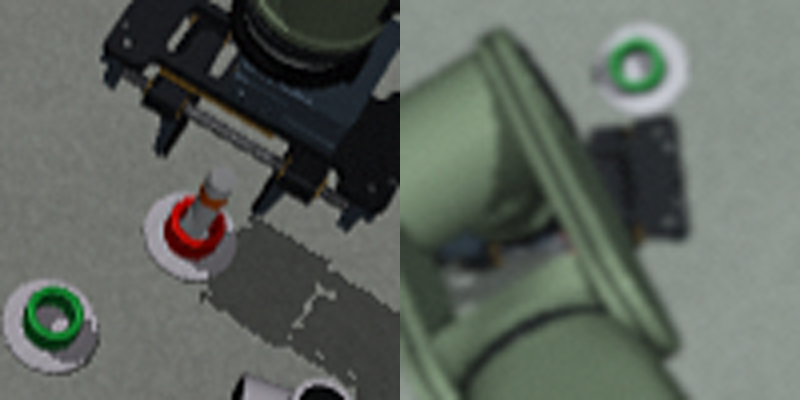

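The scene crop shows the peg top at (218,182) between the fingertips at (163,150) and (260,208). The arm hides it in the top view. With the small correction I can descend and grip.

Request:
move_arm(
  plan=[
    {"tx": -0.1, "ty": -0.3, "tz": 0.2, "wx": 0, "wy": -0.008, "wz": 0},
    {"tx": -0.12, "ty": -0.3, "tz": 0.3, "wx": 0, "wy": -0.008, "wz": 0},
    {"tx": 0, "ty": -0.18, "tz": 1, "wx": 0, "wy": 0, "wz": 0},
    {"tx": 0, "ty": 0, "tz": 1.2, "wx": 0, "wy": 0, "wz": 0},
    {"tx": 0, "ty": 0, "tz": 1.2, "wx": 0, "wy": 0, "wz": 0},
    {"tx": 0, "ty": 0, "tz": 1.2, "wx": 0, "wy": 0, "wz": 0},
    {"tx": 0, "ty": 0, "tz": 1.0, "wx": 0, "wy": 0, "wz": 0},
    {"tx": 0, "ty": 0, "tz": 0.3, "wx": 0, "wy": 0, "wz": 0},
    {"tx": 0, "ty": 0, "tz": 0, "wx": 0, "wy": 0, "wz": 0},
    {"tx": 0, "ty": 0, "tz": 0, "wx": 0, "wy": 0, "wz": 0},
  ],
)

```text
time_s: 12.6
ee_pos: [443.8, 287.1, 53.4]
ee_rot: [-179.9, -0.1, 6.9]
force: [-0.0, 0.1, 0.0]
gripper_width: 60.1
gripper_force: 0.0
```

Request:
move_arm(
  plan=[
    {"tx": 0, "ty": 0, "tz": 0, "wx": 0, "wy": 0, "wz": 0},
    {"tx": 0, "ty": 0, "tz": 0, "wx": 0, "wy": 0, "wz": 0},
    {"tx": 0, "ty": 0, "tz": 0, "wx": 0, "wy": 0, "wz": 0},
    {"tx": 0, "ty": 0, "tz": 0, "wx": 0, "wy": 0, "wz": 0},
    {"tx": 0, "ty": 0, "tz": 0, "wx": 0, "wy": 0, "wz": 0},
    {"tx": 0, "ty": 0, "tz": 0, "wx": 0, "wy": 0, "wz": 0},
    {"tx": 0, "ty": 0, "tz": 0, "wx": 0, "wy": 0, "wz": 0},
    {"tx": 0, "ty": 0, "tz": 0, "wx": 0, "wy": 0, "wz": 0},
  ],
  gripper=0.5,
  force=5,
)

```text
time_s: 13.27
ee_pos: [443.6, 287.0, 53.4]
ee_rot: [-179.9, -0.1, 6.9]
force: [1.1, -0.3, 1.4]
gripper_width: 17.7
gripper_force: 5.0
```

Request:
move_arm(
  plan=[
    {"tx": 0, "ty": 0, "tz": 0, "wx": 0, "wy": 0, "wz": 0},
    {"tx": 0, "ty": 0, "tz": -0.5, "wx": 0, "wy": 0, "wz": 0},
    {"tx": 0, "ty": 0, "tz": -1, "wx": 0, "wy": 0, "wz": 0},
    {"tx": 0, "ty": 0, "tz": -1.5, "wx": 0, "wy": 0, "wz": 0},
    {"tx": 0, "ty": 0, "tz": -1.5, "wx": 0, "wy": 0, "wz": 0},
    {"tx": 0, "ty": 0, "tz": -0.5, "wx": 0, "wy": 0, "wz": 0},
    {"tx": 0, "ty": 0, "tz": 0, "wx": 0, "wy": 0, "wz": 0},
  ],
  force=15,
)

```text
time_s: 13.85
ee_pos: [444.5, 287.6, 105.3]
ee_rot: [-179.9, -0.3, 6.9]
force: [0.7, -0.1, -0.4]
gripper_width: 17.5
gripper_force: 15.0
```

Request:
move_arm(
  plan=[
    {"tx": 0.7, "ty": 0.29, "tz": 0, "wx": 0, "wy": 0, "wz": 0},
    {"tx": 1.5, "ty": 0.62, "tz": 0, "wx": 0, "wy": 0, "wz": 0},
    {"tx": 1.5, "ty": 0.62, "tz": 0, "wx": 0, "wy": 0, "wz": 0},
    {"tx": 1.5, "ty": 0.62, "tz": 0, "wx": 0, "wy": 0, "wz": 0},
    {"tx": 1.5, "ty": 0.62, "tz": 0, "wx": 0, "wy": 0, "wz": 0},
    {"tx": 1.5, "ty": 0.62, "tz": 0, "wx": 0, "wy": 0, "wz": 0},
    {"tx": 1.5, "ty": 0.62, "tz": 0, "wx": 0, "wy": 0, "wz": 0},
    {"tx": 1.0, "ty": 0.41, "tz": 0, "wx": 0, "wy": 0, "wz": 0},
    {"tx": 0.5, "ty": 0.2, "tz": 0, "wx": 0, "wy": 0, "wz": 0},
    {"tx": 0, "ty": 0, "tz": 0, "wx": 0, "wy": 0, "wz": 0},
    {"tx": 0, "ty": 0, "tz": 0, "wx": 0, "wy": 0, "wz": 0},
  ],
)

```text
time_s: 14.77
ee_pos: [559.6, 254.3, 102.9]
ee_rot: [-180.0, -0.0, 6.9]
force: [-0.8, -0.4, -1.0]
gripper_width: 17.5
gripper_force: 15.0
```

```bash
python3 - <<'E'
from go import *
from h import proj
import cv2
from workcell import grab_frame
p=env.state()["ee_pos"];print(p-[443.6,287,53.4],env.state()["ee_rot"])
s=grab_frame("scene")["color"][...,::-1];t=grab_frame("top")["color"][...,::-1]
o=np.hstack([cv2.resize(s[235:315,345:425],(480,480),interpolation=2),cv2.resize(t[170:250,210:262],(312,480),interpolation=2)])
cv2.imwrite("pics/f.png",o)
# expected foot centre for (560.3,255.3) holder; foot z~54
f=p+[0,0,-49.4]; print((proj("scene",f)-(345,235)+.5)*6,(proj("top",f)-(210,170)+.5)*6)
E
```

```text
[116.026 -32.708  49.505] [-179.961   -0.007    6.874]
[243.25  327.493] [220.573 129.876]
```

View pics/f.png

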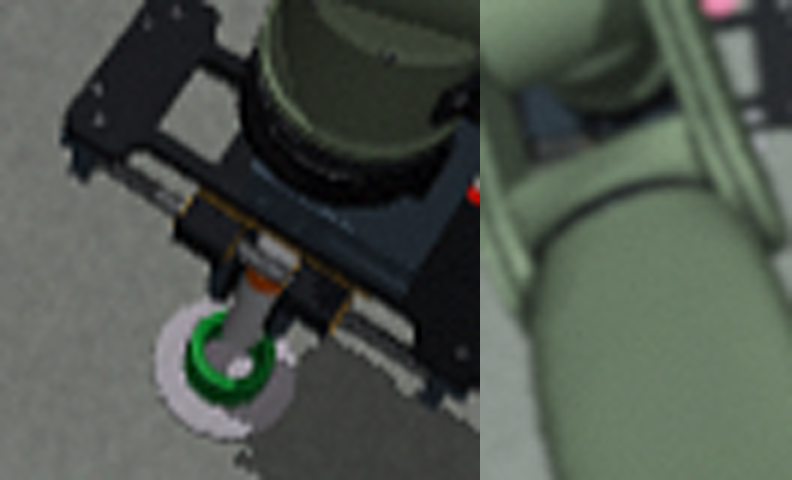

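The crop shows the peg hanging just over the green ring (ring centre about (231,346), peg axis about (234,340)). Next I'll correct by under a millimetre and go down watching the force.

Request:
move_arm(
  plan=[
    {"tx": 0.08, "ty": -0.04, "tz": 0.5, "wx": 0, "wy": 0, "wz": 0},
    {"tx": 0, "ty": 0, "tz": 0.6, "wx": 0, "wy": 0, "wz": 0},
    {"tx": 0, "ty": 0, "tz": 0.6, "wx": 0, "wy": 0, "wz": 0},
    {"tx": 0, "ty": 0, "tz": 0.3, "wx": 0, "wy": 0, "wz": 0},
    {"tx": 0, "ty": 0, "tz": 0.3, "wx": 0, "wy": 0, "wz": 0},
    {"tx": 0, "ty": 0, "tz": 0.3, "wx": 0, "wy": 0, "wz": 0},
    {"tx": 0, "ty": 0, "tz": 0, "wx": 0, "wy": 0, "wz": 0},
  ],
)

```text
time_s: 15.45
ee_pos: [560.6, 254.8, 76.7]
ee_rot: [-180.0, -0.0, 6.9]
force: [1.1, -0.6, -0.7]
gripper_width: 17.8
gripper_force: 15.0
```

Request:
move_arm(
  plan=[
    {"tx": 0, "ty": 0, "tz": 0.4, "wx": 0, "wy": 0, "wz": 0},
    {"tx": 0, "ty": 0, "tz": 0.4, "wx": 0, "wy": 0, "wz": 0},
    {"tx": 0, "ty": 0, "tz": 0.4, "wx": 0, "wy": 0, "wz": 0},
    {"tx": 0, "ty": 0, "tz": 0, "wx": 0, "wy": 0, "wz": 0},
  ],
)

```text
time_s: 15.78
ee_pos: [560.5, 254.7, 64.5]
ee_rot: [-180.0, -0.0, 6.9]
force: [1.0, 0.5, -0.3]
gripper_width: 17.9
gripper_force: 15.0
```

No force at foot height of about 15 mm, so it is inside the bore. Lower to the floor.

Request:
move_arm(
  plan=[
    {"tx": 0, "ty": 0, "tz": 0.4, "wx": 0, "wy": 0, "wz": 0},
    {"tx": 0, "ty": 0, "tz": 0.4, "wx": 0, "wy": 0, "wz": 0},
    {"tx": 0, "ty": 0, "tz": 0.2, "wx": 0, "wy": 0, "wz": 0},
    {"tx": 0, "ty": 0, "tz": 0.1, "wx": 0, "wy": 0, "wz": 0},
    {"tx": 0, "ty": 0, "tz": 0, "wx": 0, "wy": 0, "wz": 0},
  ],
)

```text
time_s: 16.2
ee_pos: [560.9, 254.9, 54.1]
ee_rot: [-180.0, -0.1, 6.9]
force: [0.9, 0.2, -1.5]
gripper_width: 17.5
gripper_force: 15.0
```

Down to within a millimetre of the pick height. Open gently (partly first), then retreat straight up.

Request:
move_arm(
  plan=[
    {"tx": 0, "ty": 0, "tz": 0.06, "wx": 0, "wy": 0, "wz": 0},
    {"tx": 0, "ty": 0, "tz": 0, "wx": 0, "wy": 0, "wz": 0},
  ],
)

```text
time_s: 16.37
ee_pos: [561.2, 255.1, 54.0]
ee_rot: [-179.9, -0.1, 6.9]
force: [0.1, -0.9, -0.8]
gripper_width: 17.8
gripper_force: 15.0
```

Request:
move_arm(
  plan=[
    {"tx": 0, "ty": 0, "tz": 0, "wx": 0, "wy": 0, "wz": 0},
    {"tx": 0, "ty": 0, "tz": 0, "wx": 0, "wy": 0, "wz": 0},
    {"tx": 0, "ty": 0, "tz": 0, "wx": 0, "wy": 0, "wz": 0},
    {"tx": 0, "ty": 0, "tz": 0, "wx": 0, "wy": 0, "wz": 0},
    {"tx": 0, "ty": 0, "tz": 0, "wx": 0, "wy": 0, "wz": 0},
    {"tx": 0, "ty": 0, "tz": 0, "wx": 0, "wy": 0, "wz": 0},
  ],
  gripper=5,
)

```text
time_s: 16.87
ee_pos: [561.1, 255.1, 54.0]
ee_rot: [-179.9, -0.1, 6.9]
force: [0.1, -0.3, 0.5]
gripper_width: 49.6
gripper_force: 0.0
```

Request:
move_arm(
  plan=[
    {"tx": 0, "ty": 0, "tz": -1, "wx": 0, "wy": 0, "wz": 0},
    {"tx": 0, "ty": 0, "tz": -2, "wx": 0, "wy": 0, "wz": 0},
    {"tx": 0, "ty": 0, "tz": -2.5, "wx": 0, "wy": 0, "wz": 0},
    {"tx": 0, "ty": 0, "tz": -3, "wx": 0, "wy": 0, "wz": 0},
    {"tx": -2, "ty": 0, "tz": -3, "wx": 0, "wy": 0, "wz": 0},
    {"tx": -3, "ty": 0, "tz": -2, "wx": 0, "wy": 0, "wz": 0},
    {"tx": -3, "ty": 0, "tz": 0, "wx": 0, "wy": 0, "wz": 0},
    {"tx": -3, "ty": 0, "tz": 0, "wx": 0, "wy": 0, "wz": 0},
    {"tx": -3, "ty": 0, "tz": 0, "wx": 0, "wy": 0, "wz": 0},
    {"tx": -2, "ty": 0, "tz": 0, "wx": 0, "wy": 0, "wz": 0},
    {"tx": 0, "ty": 0, "tz": 0, "wx": 0, "wy": 0, "wz": 0},
    {"tx": 0, "ty": 0, "tz": 0, "wx": 0, "wy": 0, "wz": 0},
  ],
)

```text
time_s: 17.87
ee_pos: [401.9, 235.8, 189.8]
ee_rot: [-179.9, -0.2, 6.9]
force: [-0.0, 0.4, -0.1]
gripper_width: 50.1
gripper_force: 0.0
```

```bash
python3 look.py; python3 - <<'E'
import cv2,numpy as np
from workcell import grab_frame
s=grab_frame("scene")["color"][...,::-1];t=grab_frame("top")["color"][...,::-1]
cv2.imwrite("pics/g.png",np.hstack([cv2.resize(s[180:330,240:440],(480,360),interpolation=2),cv2.resize(t[155:215,225:275],(300,360),interpolation=2)]))
E
```

```text
[-94.399 432.785 139.343] [-0.012  0.407 -0.143] [np.float64(-0.06290679001797506), np.float64(0.40555385887784673), np.float64(-0.13433013858128462)]
scene blue 118 280.6864406779661 212.6949152542373
top blue 31 338.0967741935484 167.67741935483872
```

View pics/g.png

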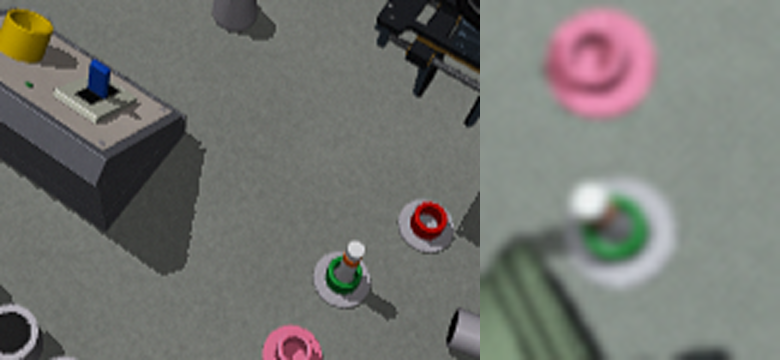

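The peg stands upright in the green holder (scene crop (355,250) over (343,275)), the lever at (99,80) is up, and the robot is clear of everything. Handing in.

```bash
python3 -c "
from workcell import env
print(env.job_done())"
```

```text
the job is handed in; nothing more can be done
None
```

The job is handed in, with no verdict returned: the button was pressed and the lever dropped, the lever was lifted back and latched, and the marker now stands upright, fully down, in the green holder with the robot clear.

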